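Feel the end float of a spindle and leave it running free

TASK

Check the end float of the spindle in the small drive module on the blue mat: holding its knurled knob, push the shaft into the housing until you clearly feel the rear spring washer (press on it with about 6 to 12 newtons and hold for half a second), then pull it out until you feel the front one in the same way. Then leave the shaft floating freely between the two, bearing on neither, and let go. Be gentle: the bearings must never see more than 18 newtons, and the other things on the mat are to stay where they are.

Things in the scene. Friction and masses are not known exactly. Their poses are not given: they have to be found in the camera images.
- housing: Fixed module in which the shaft runs: aluminium base plate 210 x 90 x 10 mm, black closed barrel, two grey bearing blocks; top 84 mm above the mat. Origin: on the mat (which is 3 mm thick), straight below the shaft axis. x: level, the direction in which the shaft is pushed in (knob towards rear bearing); z up. The shaft axis is parallel to x at y = 0, z = 55 mm.
- spindle: Steel shaft with a dark knurled knob at the robot's end; slides along the housing's x only, does not turn. Knob: plain cylinder, 30 mm diameter, 26 mm long along the shaft. Origin: knob centre, on the shaft axis, 93 to 137 mm from the housing's origin towards -x; axes as the housing's. Sliding friction about 1.2 N, so it stays where it is left; bare shaft (10 mm) between knob and front bearing.
- barrel (a point): Centre of the closed barrel, on the shaft axis, 15 mm from the housing's origin towards +x. Hidden in it, a thrust collar on the shaft meets a spring washer at either end. Between them is the end float, free travel of 3 to 15 mm; how long it is and where it lies differ each time, cannot be seen and must be felt. At the start the shaft may lie lightly against either washer.
- rear_bearing: Grey block at the barrel's far end, 30 x 64 x 74 mm, holding the hidden rear spring washer, which is felt when pushing in. Origin: centre of its underside, 75 mm from the housing's origin towards +x, 10 mm above the mat. The washer begins to give at about 2 N, then takes about 6 N per mm for up to 12 mm.
- front_bearing: Grey block at the barrel's near end, 30 x 64 x 74 mm, holding the hidden front spring washer, which is felt when pulling out and is just like the rear one. Origin: centre of its underside, 45 mm from the housing's origin towards -x, 10 mm above the mat; its face towards the knob is 15 mm further to -x.
- vial: Bystander: small closed clear vial standing on the mat, 28 mm diameter, 60 mm high. Origin: centre of its underside.
- battery: Bystander: dark block battery lying on the mat, 48 x 26 x 17 mm. Origin: centre of its underside.
- driver: Bystander: small screwdriver lying on the mat, 150 mm long along its x axis. Origin: under its middle.

How it is judged:
On the way, in this order (a step that is already met when the one before it is completed fails the run):
1. the shaft is pushed in against the rear spring washer with at least 4 N (contact force between spindle and rear_bearing above 4 N), for 0.25 s.
2. the shaft is pulled out against the front spring washer with at least 4 N (contact force between spindle and front_bearing above 4 N), for 0.25 s.
At the end, for the whole second after the job is handed in: The shaft is at rest within its end float: its collar presses on neither washer (under 0.15 N on each bearing, shaft slower than 3 mm/s) (contact force between spindle and rear_bearing below 0.15 N and contact force between spindle and front_bearing below 0.15 N and linear speed of spindle below 0.003 m/s); the robot touches nothing.
It fails at once if a bearing is pressed with more than 18 N along the shaft (contact force between spindle and rear_bearing above 18 N or contact force between spindle and front_bearing above 18 N).
It fails at once if a bystander is moved by more than 15 mm (distance of any of vial, battery, driver from where it was at the start of the episode above 0.015 m).
It also fails if it takes over 51 s, if anything falls off the work surface, if the arm or the gripper's body presses on something with over 40 N, if the wrist force passes 120 N, or if a joint passes its speed limit or range.

ROBOT

A 7-joint arm with a two-finger parallel gripper is mounted at the origin on the work surface. World frame = base frame: x ahead of the robot, y to its left, z up, the work surface at z = 0. Lengths are in m, angles in rad, forces in N, time in s.
With the tool pointing down it reaches from about 0.35 to 0.9 m from the base axis. Payload 8.1 kg.
Tool frame: the origin (TCP) lies at the centre of the arm's flange, where the gripper is bolted on; the fingertips stand 178 mm ahead of it and the grasp point (between the pads) lies 159 mm ahead of it; z points along the fingers, y is the line along which they close (so a half turn about z gives the same grasp; the last joint's range is limited). The gripper opens to 92 mm and grips with 3 to 60 N. Pads are 19 mm wide; open, the fingers measure 130 mm over their backs; the gripper's body (75 mm by 190 mm) begins 47 mm behind the grasp point.
Start: joints at [1.142, 0.434, 0.025, 1.573, -0.012, 1.134, -0.075], TCP at [0.2, -0.592, 0.405] pointing down, gripper open.
Joint ranges: [-2.62, 2.62], [-0.44, 2.09], [-1.27, 1.32], [0.08, 2.57], [-1.32, 4.46], [0.12, 2], [-2.74, 2.74]. Speed limits (rad/s): [2.22, 2.22, 3.01, 3.01, 3.14, 3.14, 3.14].

INTERFACE

Orientations are given as a rotation vector (axis times angle).
In Python, from cell import arm gives the robot as it stands. The module is installed in compiled form; this text tells all that it offers.
- The arm moves only by the shell command python3 -m inch 'ROWS' [FORCE]. ROWS is text: rows parted by semicolons, each of 5 numbers parted by spaces: the shift along the tool's x, y, z in m, then the turn about the tool's z in rad, then the finger opening in m, from 0 to 0.0918. In form: x y z roll fingers; .... A call has 1 to 5 rows; each row is the pose to reach, as a shift and turn from the pose commanded when the call began, along the tool's axes at that moment; what a row does not reach only later rows make up. A row lasts 1/10 s, in which the tool goes at most 50 mm and 8.59 degrees, less where a joint would pass 70% of its speed; a pose out of reach is approached as far as the arm can. A call with a gripper value outside its range is refused whole. The fingers move at their own pace and stop on an object; FORCE is the grip in N (left out, the last holds). Time passes only in rows, so rows that repeat a pose let the fingers close. It gives the time, the measured TCP pose, the force, the opening and the grip force at its end, in the units of the state.
- arm.observe(): the state, without advancing time (a new reading comes with each control period).
- arm.get_image(name): name is "scene" or "top"; returns the picture (420x560x3 uint8, red, green, blue); there is no depth.
- arm.get_calibration(name): a dict with "intrinsics" (3x3 intrinsics, pixels), "pose" (4x4, takes a point from camera to world coordinates). Camera axes: x right, y up, looking along -z (the intrinsics and any distortion apply to the point x, -y, -z); pixel columns grow to the right and rows downward; lengths in m; the calibration is good to about 2 mm. A picture is of the moment at which its call begins. get_calibration takes no time and is no camera call.
- arm.sign_off(): hands the job in; it is judged then, once.
Trained networks look in the newest picture that a camera, given by its name, has taken for a name from the list of things; names that differ only in an ending like _2 or _b are one class to them, and where a whole thing is asked for, a point or a joint stands for the part that bears it (a point fixed in the world has none). Each returns a list of dicts, best first, with "conf" (0 to 1); they miss things now and then, are a little off and sometimes report something else, mostly with a low value. They report only what shows in the picture. A call takes as long as a camera call.
- arm.look_for(camera, query): "point" ([row, column] in pixels, amid what is visible of it).
- arm.silhouettes(camera, query): "region" (420x560 bool, what is visible of it) and "point" ([row, column] in pixels, amid what is visible of it).
- arm.place_of(camera, query): "point" ([row, column] in pixels: a listed point, or the origin of a listed thing).
The state is a dict: "clock": time; "joints": joint angles; "dq": joint speeds; "joint_efforts": joint torques, N m; "position": TCP position; "ee_rot": TCP orientation; "force": force on the tool from outside, world axes, zero at the start; "ft_torque": the same for the moment, N m; "width": opening from 0.0 (shut) to 1.0 (fully open); "gripper_force": force on a finger pad.
Only numpy, scipy, OpenCV 4.12 (cv2) and the standard library are available. Lean on these libraries where they do the work, as an engineer would, in place of code of your own. Each camera call takes 0.05 s, during which the arm holds its last target. There are 200 camera calls.

## Working session

There is one attempt and no reset: what is moved stays moved. The work goes in short steps, Python scripts to look and compute and a shell command to move; the robot and the scene stay as the last step left them, time stands still between calls to the robot, and variables do not carry over. Pictures are saved under pics/ and viewed, at most 10 in all, crops included, and the job is handed in when it is done.

```bash
mkdir -p pics; cat > h.py <<'E'
import numpy as np, cv2
from cell import arm
from scipy.spatial.transform import Rotation as R
def ray(cam,pt):
    c=arm.get_calibration(cam);K=np.array(c["intrinsics"]);T=np.array(c["pose"])
    v=np.linalg.inv(K)@[pt[1],pt[0],1]; v=np.array([v[0],-v[1],-v[2]])
    return T[:3,3],T[:3,:3]@v
def atz(cam,pt,z):
    o,d=ray(cam,pt); return o+d*(z-o[2])/d[2]
def tri(p1,p2):
    (a,u),(b,v)=ray("scene",p1),ray("top",p2)
    s=np.linalg.lstsq(np.c_[u,-v],b-a,rcond=None)[0]
    x,y=a+u*s[0],b+v*s[1]; return (x+y)/2,np.linalg.norm(x-y)
E
python3 - <<'E'
from h import *
print(arm.observe())
for c in("scene","top"):
    cv2.imwrite(f"pics/{c}0.png",arm.get_image(c)[:,:,::-1])
    print(c,np.array(arm.get_calibration(c)["pose"])[:3,3])
D={}
for n in["housing","spindle","barrel","rear_bearing","front_bearing","vial","battery","driver"]:
    for c in("scene","top"):
        r=arm.place_of(c,n); D[c,n]=r
        print(n,c,[(np.round(q["point"]),round(q["conf"],2)) for q in r[:2]])
    if D["scene",n] and D["top",n]: print(tri(D["scene",n][0]["point"],D["top",n][0]["point"]))
E
```

```text
{'clock': 0.0, 'joints': array([ 1.14239974,  0.4352409 ,  0.02499278,  1.57407481, -0.01163022,
        1.13401239, -0.07509502]), 'dq': array([ 0.00065269,  0.00021881, -0.00072827,  0.00021171, -0.00078738,
       -0.00205113,  0.000322  ]), 'joint_efforts': array([-3.65080505e-04, -6.67845011e+01,  9.84906927e-01, -3.14462686e+01,
       -6.04222692e-02,  4.28609911e-02,  1.81037103e-04]), 'position': array([ 0.1999337 , -0.59192122,  0.40394247]), 'ee_rot': array([-3.09850326e+00, -5.09101637e-01,  5.98047367e-04]), 'force': array([-0.01152606, -0.91676899, -0.56475973]), 'ft_torque': array([-3.29200079e-02, -2.90219678e-03,  1.28310448e-05]), 'gripper_force': 0.0, 'width': 1.0011803886545816}
scene [1.01537579 0.2969762  0.79393778]
top [0.53524223 0.02825401 1.04318767]
housing scene [(array([196., 288.]), 0.71)]
housing top [(array([228., 293.]), 0.84)]
(array([ 0.58539799, -0.03392947,  0.00672275]), np.float64(0.011917082759613421))
spindle scene [(array([143., 327.]), 0.87)]
spindle top [(array([285., 301.]), 0.69)]
(array([ 0.46501173, -0.04085372,  0.04508147]), np.float
[... 434 characters left out ...]
 307.]), 0.78)]
front_bearing top [(array([248., 296.]), 0.68)]
(array([ 0.53861521, -0.03280643,  0.01960847]), np.float64(0.0021117494967877004))
vial scene [(array([140., 324.]), 0.73), (array([236., 333.]), 0.61)]
vial top [(array([217., 241.]), 0.48), (array([252., 295.]), 0.16)]
(array([0.59609685, 0.05520062, 0.23910985]), np.float64(0.03090959959546833))
battery scene [(array([185., 243.]), 0.79)]
battery top [(array([215., 348.]), 0.53)]
(array([ 0.60935444, -0.14279682, -0.01845561]), np.float64(0.009769596133020718))
driver scene [(array([155., 215.]), 0.96)]
driver top [(array([221., 387.]), 0.89)]
(array([ 0.59801468, -0.22326589,  0.00271261]), np.float64(0.007978893267220078))
```

View pics/scene0.png

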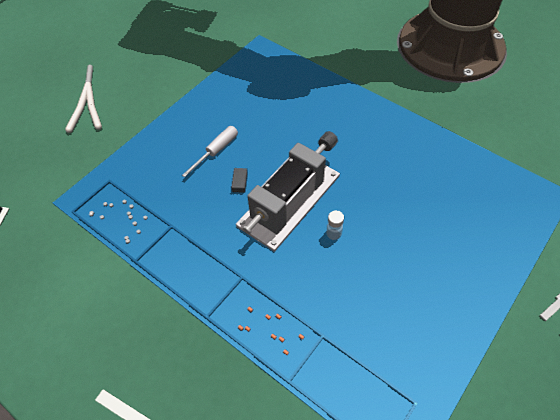

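View pics/top0.png

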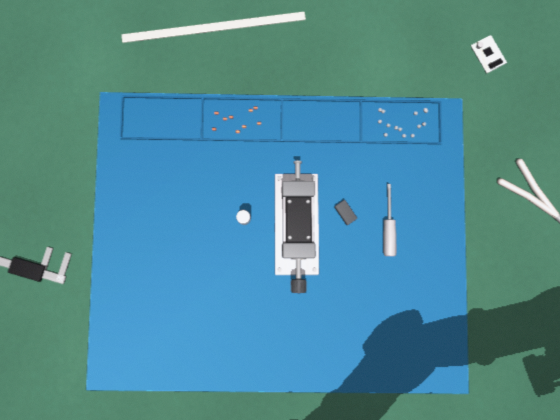

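```bash
python3 - <<'E'
from h import *
for c in("scene","top"):
  for n,z in(("spindle",.058),("barrel",.058),("front_bearing",.058)):
    r=arm.silhouettes(c,n)
    for q in r[:2]:
        m=q["region"]; rr,cc=np.nonzero(m)
        (cx,cy),wh,a=cv2.minAreaRect(np.c_[cc,rr].astype(np.float32))
        print(c,n,round(q["conf"],2),m.sum(),rr.min(),rr.max(),cc.min(),cc.max(),"rect",cx,cy,wh,a,atz(c,(cy,cx),z))
E
```

```text
scene spindle 0.7 353 132 232 244 336 rect 288.2146301269531 181.24452209472656 (14.856536865234375, 131.61257934570312) 44.32596969604492 [ 0.58976249 -0.03657315  0.058     ]
scene barrel 0.97 5649 132 249 236 338 rect 292.36724853515625 185.84848022460938 (57.213470458984375, 132.95700073242188) 40.0302619934082 [ 0.59339259 -0.02435495  0.058     ]
scene barrel 0.49 323 168 191 232 247 rect 239.24325561523438 179.54052734375 (13.809514999389648, 24.659849166870117) 9.462321281433105 [ 0.64056514 -0.10984724  0.058     ]
scene front_bearing 0.63 797 142 188 289 326 rect 311.6697082519531 161.42691040039062 (48.34343719482422, 26.421079635620117) 51.76617431640625 [ 0.52707002 -0.02962569  0.058     ]
top spindle 0.74 416 161 292 290 306 rect 299.40093994140625 226.59439086914062 (15.971132278442383, 131.1309814453125) 1.3859177827835083 [ 0.58244252 -0.03836008  0.058     ]
top barrel 0.95 4561 160 292 274 318 rect 296.1545104980469 226.02496337890625 (132.08827209472656, 43.306060791015625) 89.39049530029297 [ 0.58348451 -0.03189603  0.058     ]
top front_bearing 0.8 555 242 260 280 314 rect 296.97198486328125 251.28472900390625 (34.37094497680664, 17.702999114990234) 2.045408248901367 [ 0.53355094 -0.03396133  0.058     ]
```

Scene: knob at about (row 141, col 328), with the module running down-left. Top: knob at (285, 299), shaft stub at (162, 297), vial at (217, 243), battery at (211, 346). Next I measure the knob and the shaft direction precisely.

```bash
python3 - <<'E'
from h import *
im=arm.get_image("top"); sc=arm.get_image("scene")
def blob(im,r0,r1,c0,c1,t=75):
    s=im[r0:r1,c0:c1].max(2)<t; n,l,st,ce=cv2.connectedComponentsWithStats(s.astype(np.uint8))
    i=1+np.argmax(st[1:,4]); return ce[i][::-1]+[r0,c0],st[i]+[c0,r0,0,0,0]
kt,st=blob(im,274,300,285,315); ks,ss=blob(sc,125,155,312,342)
print(kt,st,ks,ss,"tri",tri(ks,kt))
print("top@.07",atz("top",kt,.07),"scene@.06",atz("scene",ks,.06))
# shaft direction: base plate white mask
m=((im.min(2)>150)).astype(np.uint8); m[:170]=0;m[280:]=0;m[:,:268]=0;m[:,325:]=0
pts=np.argwhere(m)[:,::-1].astype(np.float32); b=cv2.boxPoints(cv2.minAreaRect(pts)); print(b)
print(np.array([atz("top",p[::-1],.013) for p in b]))
k=atz("top",kt,.06)
# shaft stubs, brightness centroid
for r in(163,168,173,262,267,272):
    row=im[r,285:312].astype(int); w=np.clip(row[:,0]-90,0,None); c=285+(w*np.arange(27)).sum()/max(w.sum(),1); print(r,c,atz("top",(r,c),.062)[:2])
b=R.from_rotvec(arm.observe()["ee_rot"]).as_matrix(); print(b)
cv2.imwrite("pics/crop.png",np.vstack([cv2.resize(im[150:310,260:335],None,fx=3,fy=3,interpolation=0)])[:,:,::-1])
E
```

```text
[280.45454545 293.        ] [292 279   5   6  11] [143.96190476 327.14285714] [319 138  18  13 105] tri (array([ 0.47738143, -0.02775562,  0.06239787]), np.float64(0.0031246316514743308))
top@.07 [ 0.47705579 -0.0259781   0.07      ] scene@.06 [ 0.47638132 -0.03018956  0.06      ]
[[275. 170.]
 [318. 170.]
 [318. 277.]
 [275. 277.]]
[[ 0.70259033  0.01080958  0.013     ]
 [ 0.70401524 -0.07950732  0.013     ]
 [ 0.48131179 -0.08060929  0.013     ]
 [ 0.48023817  0.00795455  0.013     ]]
163 297.3270142180095 [ 0.7094939  -0.03286998]
168 297.2903225806452 [ 0.69937529 -0.03288503]
173 297.2972972972973 [ 0.68927682 -0.03298735]
262 298.0126713214378 [ 0.51261652 -0.03594063]
267 298.01662769550535 [ 0.50286047 -0.0360325 ]
272 298.23721399730823 [ 0.4931274  -0.03654958]
[[ 9.47438239e-01  3.19938717e-01 -1.70568229e-05]
 [ 3.19938716e-01 -9.47438239e-01 -1.15004722e-05]
 [-1.98397326e-05  5.43884914e-06 -1.00000000e+00]]
```

View pics/crop.png

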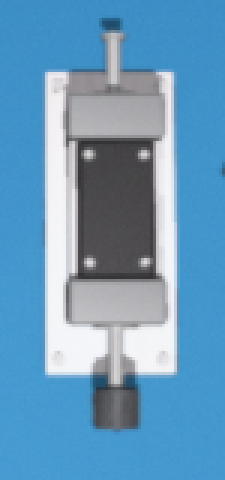

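```bash
python3 -m inch '0.43 -0.441 0 0.313 0.07; 0.43 -0.441 0 0.313 0.07; 0.43 -0.441 0 0.313 0.07; 0.43 -0.441 0 0.313 0.07; 0.43 -0.441 0 0.313 0.07'; python3 - <<'E'
from h import *
print(atz("top",(286,298.8),.066)); o=arm.observe();M=R.from_rotvec(o["ee_rot"]).as_matrix();print(o["position"],np.arctan2(M[1,0],M[0,0]),M.T@(np.array([.466,-.037,.217])-o["position"]))
E
```

```text
clock: 1.8
position: [0.3086, -0.3648, 0.405]
ee_rot: [3.141, 0.02, 0.001]
force: [0.9, -0.5, 0.5]
width: 0.763
gripper_force: 0.0
[ 0.46624909 -0.0376154   0.066     ]
[ 0.30862883 -0.36476941  0.40495187] 0.012685407477367839 [ 0.16143276 -0.32585243  0.18784044]
```

```bash
python3 -m inch '0.161 -0.326 0 0 0.07; 0.161 -0.326 0 0 0.07; 0.161 -0.326 0 0 0.07; 0.161 -0.326 0 0 0.07; 0.161 -0.326 0 0 0.07';python3 -m inch '0 0 0 0 0.07;0 0 0 0 0.07'; python3 - <<'E'
from h import *
o=arm.observe();M=R.from_rotvec(o["ee_rot"]).as_matrix();print(o["position"],np.arctan2(M[1,0],M[0,0]),M.T@(np.array([.466,-.037,.217])-o["position"]))
E
```

```text
clock: 2.3
position: [0.4163, -0.1392, 0.4052]
ee_rot: [3.141, 0.02, 0.002]
force: [0.9, -0.4, 0.7]
width: 0.763
gripper_force: 0.0
clock: 2.5
position: [0.4163, -0.1403, 0.4048]
ee_rot: [3.141, 0.025, 0.0]
force: [0.8, -0.1, 0.5]
width: 0.767
gripper_force: 0.0
[ 0.41627514 -0.14028898  0.40482806] 0.015882664924964648 [ 0.05132439 -0.10252633  0.18781563]
```

```bash
python3 -m inch '0.0513 -0.1025 0 0 0.07; 0.0513 -0.1025 0 0 0.07; 0.0513 -0.1025 0.05 0 0.07; 0.0513 -0.1025 0.08 0 0.07; 0.0513 -0.1025 0.11 0 0.07';python3 -m inch '0 0 0 0 0.07;0 0 0 0 0.07'; python3 - <<'E'
from h import *
o=arm.observe();M=R.from_rotvec(o["ee_rot"]).as_matrix();print(o["position"],np.arctan2(M[1,0],M[0,0]),M.T@(np.array([.466,-.037,.217])-o["position"]))
a=arm.get_image("scene")[90:190,260:390];cv2.imwrite("pics/s1.png",cv2.resize(a,None,fx=5,fy=5)[:,:,::-1])
E
```

```text
clock: 3.0
position: [0.4656, -0.0392, 0.2932]
ee_rot: [3.141, 0.018, -0.001]
force: [0.3, -0.2, 0.9]
width: 0.761
gripper_force: 0.0
clock: 3.2
position: [0.4659, -0.0393, 0.2951]
ee_rot: [3.141, 0.017, -0.002]
force: [0.7, -0.3, -0.4]
width: 0.765
gripper_force: 0.0
[ 0.46591244 -0.03928137  0.2950691 ] 0.010757041531591623 [ 0.0001941  -0.00231398  0.07806795]
```

View pics/s1.png

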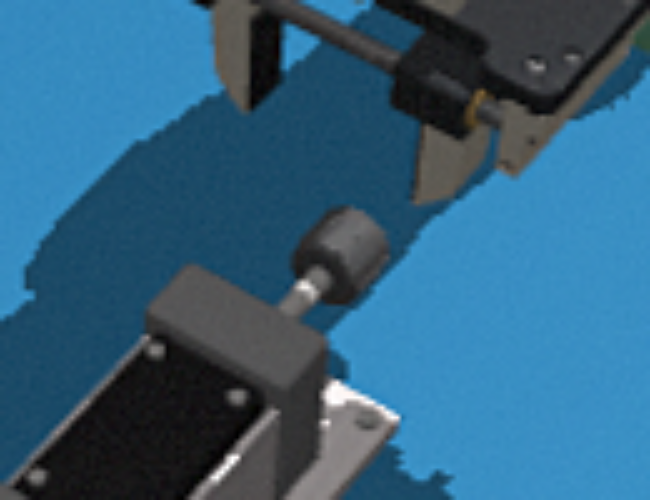

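The fingers straddle the knob at crop (345, 255), one on each side, so I go down.

```bash
python3 -m inch '0 -0.0015 0.03 0 0.07; 0 -0.0015 0.055 0 0.07; 0 -0.0015 0.07 0 0.07; 0 -0.0015 0.078 0 0.07;0 -0.0015 0.078 0 0.07';python3 -m inch '0 0 0 0 0.07;0 0 0 0 0.07'; python3 - <<'E'
from h import *
o=arm.observe();M=R.from_rotvec(o["ee_rot"]).as_matrix();print(o["position"],np.arctan2(M[1,0],M[0,0]),o["force"])
a=arm.get_image("scene")[90:190,260:390];b=arm.get_image("top")[235:335,235:365];cv2.imwrite("pics/s2.png",cv2.resize(np.vstack([a,b]),None,fx=3,fy=3)[:,:,::-1])
E
```

```text
clock: 3.75
position: [0.4663, -0.0369, 0.2172]
ee_rot: [3.141, 0.019, 0.001]
force: [-0.2, 0.3, 1.0]
width: 0.763
gripper_force: 0.0
clock: 3.95
position: [0.4665, -0.0366, 0.2179]
ee_rot: [3.141, 0.02, 0.003]
force: [-0.7, -0.0, 0.0]
width: 0.759
gripper_force: 0.0
[ 0.46646103 -0.03663018  0.2178587 ] 0.012430160114322292 [-0.71332347 -0.03575364  0.04875371]
```

View pics/s2.png

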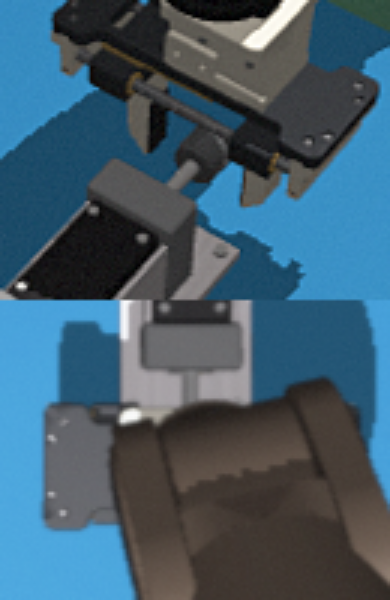

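The knob sits between the pads, at (200, 150) in the upper half. Closing the fingers.

```bash
python3 -m inch '0 0 0 0 0.035;0 0 0 0 0.035;0 0 0 0 0.025;0 0 0 0 0.025;0 0 0 0 0.025' 30;python3 -m inch '0 0 0 0 0.025;0 0 0 0 0.025;0 0 0 0 0.025'
```

```text
clock: 4.55
position: [0.4659, -0.0365, 0.2167]
ee_rot: [3.141, 0.02, -0.0]
force: [0.2, -0.3, 0.7]
width: 0.376
gripper_force: 0.0
clock: 4.85
position: [0.4659, -0.0357, 0.2167]
ee_rot: [-3.141, -0.022, -0.0]
force: [-0.6, 5.6, -0.3]
width: 0.318
gripper_force: 30.0
```

```bash
python3 -m inch '0 -0.001 0 0 0.025;0 -0.001 0 0 0.025;0 -0.001 0 0 0.025'; for i in 1; do python3 -m inch '0.0005 0 0 0 0.025;0.001 0 0 0 0.025;0.001 0 0 0 0.025'; done;  python3 -m inch '0.0005 0 0 0 0.025;0.001 0 0 0 0.025;0.001 0 0 0 0.025'
```

```text
clock: 5.15
position: [0.4659, -0.0355, 0.2167]
ee_rot: [3.141, 0.02, -0.0]
force: [0.3, 2.2, -0.2]
width: 0.316
gripper_force: 30.0
clock: 5.45
position: [0.4668, -0.0355, 0.2167]
ee_rot: [3.141, 0.02, -0.0]
force: [-1.5, 2.3, -0.3]
width: 0.314
gripper_force: 30.0
clock: 5.75
position: [0.4679, -0.0355, 0.2167]
ee_rot: [3.141, 0.02, -0.0]
force: [-1.2, 2.2, -0.3]
width: 0.316
gripper_force: 30.0
```

```bash
python3 -m inch '0.0005 0 0 0 0.025;0.001 0 0 0 0.025;0.001 0 0 0 0.025' | grep -E "pos|force";  python3 -m inch '0.0005 0 0 0 0.025;0.001 0 0 0 0.025;0.001 0 0 0 0.025'
```

```text
position: [0.469, -0.0355, 0.2167]
force: [-1.3, 2.6, -1.1]
gripper_force: 30.0
clock: 6.35
position: [0.47, -0.0355, 0.2167]
ee_rot: [-3.142, -0.02, 0.0]
force: [-0.2, 2.8, -1.3]
width: 0.321
gripper_force: 30.0
```

```bash
python3 -m inch '0.0005 0 0 0 0.025;0.001 0 0 0 0.025;0.001 0 0 0 0.025' | grep -E "pos|force";  python3 -m inch '0.0005 0 0 0 0.025;0.001 0 0 0 0.025;0.001 0 0 0 0.025'
```

```text
position: [0.471, -0.0354, 0.2167]
force: [-0.9, 2.3, -2.3]
gripper_force: 30.0
clock: 6.95
position: [0.4719, -0.0354, 0.2167]
ee_rot: [-3.142, -0.02, -0.0]
force: [-0.5, 3.4, -1.8]
width: 0.318
gripper_force: 30.0
```

```bash
python3 -m inch '0.0005 0 0 0 0.025;0.001 0 0 0 0.025;0.001 0 0 0 0.025' | grep -E "pos|force";  python3 -m inch '0.0005 0 0 0 0.025;0.001 0 0 0 0.025;0.001 0 0 0 0.025'
```

```text
position: [0.4725, -0.0354, 0.2167]
force: [-3.6, 3.1, 1.6]
gripper_force: 30.0
clock: 7.55
position: [0.473, -0.0354, 0.2167]
ee_rot: [3.141, 0.02, -0.004]
force: [-6.9, 2.7, 4.2]
width: 0.318
gripper_force: 30.0
```

```bash
python3 -m inch '0.0005 0 0 0 0.025;0.001 0 0 0 0.025;0.001 0 0 0 0.025' | grep -E "pos|force";  python3 -m inch '0 0 0 0 0.025;0 0 0 0 0.025;0 0 0 0 0.025;0 0 0 0 0.025;0 0 0 0 0.025'
```

```text
position: [0.4735, -0.0354, 0.2166]
force: [-9.6, 4.2, 6.2]
gripper_force: 30.0
clock: 8.35
position: [0.4735, -0.0354, 0.2166]
ee_rot: [3.141, 0.02, -0.005]
force: [-8.4, 3.0, 7.7]
width: 0.319
gripper_force: 30.0
```

```bash
python3 -m inch '-0.001 0 0 0 0.025;-0.002 0 0 0 0.025;-0.003 0 0 0 0.025;-0.004 0 0 0 0.025;-0.004 0 0 0 0.025' | grep -E "pos|force";  python3 -m inch '-0.0005 0 0 0 0.025;-0.001 0 0 0 0.025;-0.001 0 0 0 0.025';  python3 -m inch '-0.0005 0 0 0 0.025;-0.001 0 0 0 0.025;-0.001 0 0 0 0.025'
```

```text
position: [0.4713, -0.0355, 0.2167]
force: [1.3, 3.3, -6.0]
gripper_force: 30.0
clock: 9.15
position: [0.47, -0.0355, 0.2167]
ee_rot: [3.142, 0.02, 0.0]
force: [0.8, 2.3, -5.8]
width: 0.316
gripper_force: 30.0
clock: 9.45
position: [0.4689, -0.0355, 0.2167]
ee_rot: [3.141, 0.02, -0.0]
force: [0.0, 2.5, -5.9]
width: 0.318
gripper_force: 30.0
```

```bash
for i in 1; do python3 -m inch '-0.0005 0 0 0 0.025;-0.001 0 0 0 0.025;-0.001 0 0 0 0.025' | grep -E "pos|force:"; done;  python3 -m inch '-0.0005 0 0 0 0.025;-0.001 0 0 0 0.025;-0.001 0 0 0 0.025'
```

```text
position: [0.4678, -0.0355, 0.2167]
force: [0.4, 2.5, -4.6]
gripper_force: 30.0
clock: 10.05
position: [0.4668, -0.0355, 0.2167]
ee_rot: [3.141, 0.02, -0.0]
force: [0.7, 3.2, -5.9]
width: 0.319
gripper_force: 30.0
```

```bash
python3 -m inch '-0.0005 0 0 0 0.025;-0.001 0 0 0 0.025;-0.001 0 0 0 0.025'
```

```text
clock: 10.35
position: [0.4658, -0.0355, 0.2167]
ee_rot: [3.141, 0.02, -0.0]
force: [0.9, 2.7, -5.1]
width: 0.319
gripper_force: 30.0
```

```bash
python3 -m inch '-0.0005 0 0 0 0.025;-0.001 0 0 0 0.025;-0.001 0 0 0 0.025' | grep -E "pos|force:";  python3 -m inch '-0.0005 0 0 0 0.025;-0.001 0 0 0 0.025;-0.001 0 0 0 0.025'
```

```text
position: [0.4648, -0.0356, 0.2167]
force: [0.4, 2.9, -5.3]
gripper_force: 30.0
clock: 10.95
position: [0.4638, -0.0356, 0.2167]
ee_rot: [3.141, 0.02, -0.0]
force: [1.4, 2.9, -5.4]
width: 0.321
gripper_force: 30.0
```

```bash
python3 -m inch '-0.0005 0 0 0 0.025;-0.001 0 0 0 0.025;-0.001 0 0 0 0.025' | grep -E "pos|force:";  python3 -m inch '-0.0005 0 0 0 0.025;-0.001 0 0 0 0.025;-0.001 0 0 0 0.025'
```

```text
position: [0.4628, -0.0355, 0.2167]
force: [1.2, 3.8, -5.2]
gripper_force: 30.0
clock: 11.55
position: [0.4618, -0.0356, 0.2167]
ee_rot: [3.141, 0.02, -0.0]
force: [1.1, 2.9, -5.1]
width: 0.319
gripper_force: 30.0
```

```bash
python3 -m inch '-0.0005 0 0 0 0.025;-0.001 0 0 0 0.025;-0.001 0 0 0 0.025' | grep -E "pos|force:";  python3 -m inch '-0.0005 0 0 0 0.025;-0.001 0 0 0 0.025;-0.001 0 0 0 0.025'
```

```text
position: [0.4608, -0.0356, 0.2167]
force: [1.1, 2.4, -5.2]
gripper_force: 30.0
clock: 12.15
position: [0.4599, -0.0356, 0.2167]
ee_rot: [3.141, 0.02, 0.0]
force: [1.2, 2.7, -5.6]
width: 0.321
gripper_force: 30.0
```

```bash
python3 -m inch '-0.0005 0 0 0 0.025;-0.001 0 0 0 0.025;-0.001 0 0 0 0.025' | grep -E "pos|force:";  python3 -m inch '-0.0005 0 0 0 0.025;-0.001 0 0 0 0.025;-0.001 0 0 0 0.025'
```

```text
position: [0.4593, -0.0357, 0.2168]
force: [4.6, 3.1, -10.0]
gripper_force: 30.0
clock: 12.75
position: [0.4588, -0.0357, 0.2168]
ee_rot: [-3.141, -0.02, -0.004]
force: [6.6, 1.8, -12.8]
width: 0.322
gripper_force: 30.0
```

Front washer met at about x = 0.4594. I press a little more and hold.

```bash
python3 -m inch '-0.0005 0 0 0 0.025;-0.001 0 0 0 0.025;-0.001 0 0 0 0.025' | grep -E "pos|force:";  python3 -m inch '0 0 0 0 0.025;0 0 0 0 0.025;0 0 0 0 0.025;0 0 0 0 0.025;0 0 0 0 0.025'
```

```text
position: [0.4582, -0.0357, 0.2168]
force: [8.4, 2.4, -15.8]
gripper_force: 30.0
clock: 13.55
position: [0.4583, -0.0357, 0.2168]
ee_rot: [-3.141, -0.02, -0.005]
force: [9.1, 2.0, -16.2]
width: 0.317
gripper_force: 30.0
```

```bash
python3 -m inch '0.002 0 0 0 0.025;0.004 0 0 0 0.025;0.006 0 0 0 0.025;0.008 0 0 0 0.025;0.0085 0 0 0 0.025' | grep -E "pos|force:";  python3 -m inch '0 0 0 0 0.025;0 0 0 0 0.025;0 0 0 0 0.025'
```

```text
position: [0.4653, -0.0355, 0.2167]
force: [-0.8, 2.4, -1.7]
gripper_force: 30.0
clock: 14.35
position: [0.4653, -0.0356, 0.2167]
ee_rot: [3.141, 0.02, -0.0]
force: [-1.7, 2.9, -2.7]
width: 0.319
gripper_force: 30.0
```

Well inside the float, about 6 mm from either end. I let go and lift straight up.

```bash
python3 -m inch '0 0 0 0 0.035;0 0 0 0 0.045;0 0 0 0 0.07;0 0 0 0 0.07;0 0 0 0 0.07' | grep -E "pos|force:|width";  python3 -m inch '0 0 0 0 0.07;0 0 0 0 0.07;0 0 -0.03 0 0.07;0 0 -0.07 0 0.07;0 0 -0.11 0 0.07';python3 -m inch '0 0 0 0 0.07;0 0 0 0 0.07;0 0 0 0 0.07;0 0 0 0 0.07;0 0 0 0 0.07'; python3 - <<'E'
from h import *
a=arm.get_image("scene")[90:260,180:390];cv2.imwrite("pics/s3.png",cv2.resize(a,None,fx=3,fy=3)[:,:,::-1])
E
```

```text
position: [0.4655, -0.0357, 0.2168]
force: [-0.2, -0.3, 0.1]
width: 0.678
gripper_force: 0.0
clock: 15.35
position: [0.465, -0.0354, 0.3277]
ee_rot: [-3.141, -0.021, 0.002]
force: [1.7, -0.7, 0.3]
width: 0.766
gripper_force: 0.0
clock: 15.85
position: [0.4651, -0.0355, 0.3257]
ee_rot: [-3.141, -0.02, 0.003]
force: [-2.0, -0.8, -0.4]
width: 0.76
gripper_force: 0.0
```

View pics/s3.png

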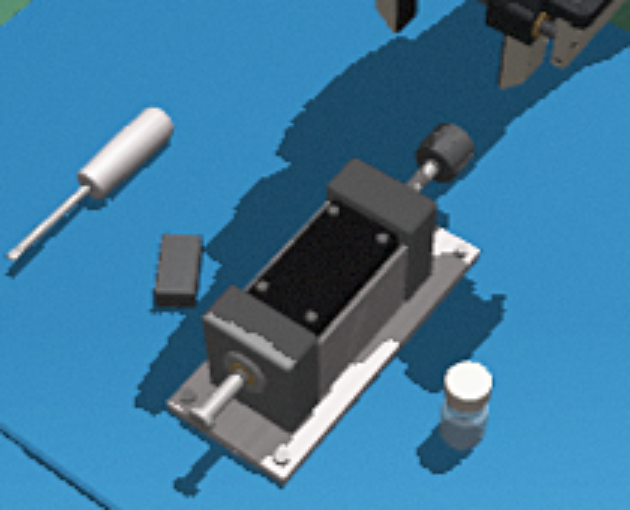

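The gripper is clear above the knob at (445, 150), and the vial, battery and driver stand where they did before.

```bash
python3 -c "
from cell import arm
print(arm.sign_off())"
```

```text
the job is handed in; nothing more can be done
None
```

I pressed and held both washers at about 8 N, found about 13 mm of end float, left the shaft floating near mid-travel with the gripper clear and the vial, battery and driver where they were, and handed the job in (no verdict returned).

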